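# Lay the full film roll in the roll stand

### The arm

A 6-joint arm with a two-finger parallel gripper is mounted at the origin on the work surface. World frame = base frame: x ahead of the robot, y to its left, z up, the work surface at z = 0. Lengths are in mm, angles in rad, forces in N, time in s.
With the tool pointing down it reaches from about 325 to 900 mm from the base axis. Payload 6.1 kg.
Tool frame: the origin (TCP) lies midway between the tips of the shut fingers; the grasp point (between the pads) lies 19 mm behind it (env.tcp_to_grasp is the distance from the TCP to the grasp point, in mm); z points along the fingers, x is the direction in which the jaws open and shut, and the axes are right-handed (so a half turn about z gives the same grasp; the last joint's range is limited). The gripper opens to 87 mm and grips with 3 to 60 N. Pads are 19 mm wide; open, the fingers measure 117 mm over their backs; the gripper's body (75 mm by 190 mm) begins 51 mm behind the grasp point.
Start: joints at [1.22, 0.22, 1.526, -0, 1.395, -0.126], TCP at [139.319, 609.267, 222.538] pointing down, gripper open.
Joint ranges: [-2.98, 2.98], [-0.91, 2.08], [0.09, 2.57], [-1.24, 4.39], [0.2, 2.65], [-2.68, 2.68]. Speed limits (rad/s): [2.57, 2.57, 3.01, 3.14, 3.14, 3.14].

### API

Orientations are given as a unit quaternion [x, y, z, w].
In Python, from workcell import env, camera, calibration, ticket, find_in, outline_of gives the robot as it stands. The module is installed in compiled form; this text tells all that it offers.
- The arm moves only by the tool arm_command, never from a script. Its arguments are lists of equal length, an entry for each row: "travel": the shift along the tool's x, y, z in mm, a list of three; "spin": the turn about the tool's z in rad; "claw": the finger opening in mm, from 0 to 87. A call has 1 to 20 rows; each row shifts and turns the commanded pose from where the row before left it, along the tool's axes as they then stand; what a row does not reach is not made up. A row lasts 1/8 s, in which the tool goes at most 62.5 mm and 10.7 degrees, less where a joint would pass 70% of its speed; a pose out of reach is approached as far as the arm can. A call is refused whole if a number of a shift passes 62.5 or a number of a turn 0.188, either way. A call with a gripper value outside its range is refused whole. The fingers move at their own pace and stop on an object; the grip force is fixed at half the most. Time passes only in rows, so rows that do not move let the fingers close. It gives the time, the measured TCP pose, the force and the opening at its end, in the units of the state.
- env.sense(): the state, without advancing time (a new reading comes with each control period).
- camera(name): name is "side" or "top"; returns (picture, depth): 400x640x3 uint8, red, green, blue; 400x640 float32, mm along the optical axis (not along the pixel's ray), 0 where there is no reading.
- calibration(name): a dict with "mtx" (3x3 intrinsics, pixels), "position" and "rotation" of the camera in the world. Camera axes: x right, y down, z forward; pixel columns grow to the right and rows downward; lengths in mm; the calibration is good to about 2 mm. A picture is of the moment at which its call begins. calibration takes no time and is no camera call.
- ticket.finish_job(): hands the job in, once; it reports no verdict.
Trained networks look in the newest picture that a camera, given by its name, has taken for a name from the list of things; names that differ only in an ending like _2 or _b are one class to them, and where a whole thing is asked for, a point or a joint stands for the part that bears it (a point fixed in the world has none). Each returns a list of dicts, best first, with "confidence" (0 to 1); they miss things now and then, are a little off and sometimes report something else, mostly with a low value. They report only what shows in the picture. A call takes as long as a camera call. They do not tell look-alikes from the thing itself.
- find_in(camera, label): "position" ([column, row] in pixels, amid what is visible of it).
- outline_of(camera, label): "mask" (400x640 bool, what is visible of it) and "position" ([column, row] in pixels, amid what is visible of it).
The state is a dict: "clock": time; "qpos": joint angles; "qvel": joint speeds; "joint_torque": joint torques, N m; "eef_pos": TCP position; "ee_rot": TCP orientation; "force": force on the tool from outside, world axes, zero at the start; "wrist_torque": the same for the moment, N m; "grip_width": finger opening in mm.
Only numpy, scipy, OpenCV 4.12 (cv2) and the standard library are available. Lean on these libraries where they do the work, as an engineer would, in place of code of your own. Each camera call takes 0.05 s, during which the arm holds its last target. There are 200 camera calls.

### The job

Take the full roll of cling film, the thick one standing on its end, and lay it on its side in the two V saddles of the roll stand, centred along the stand so that it rests in both saddles. Leave the nearly used thin roll standing where it is.

Things in the scene. Friction and masses are not known exactly. Their poses are not given: they have to be found in the camera images.
- film_roll: Full roll of cling film, rigid and tightly wound: a plain cylinder 50 mm in diameter and 140 mm long, pale grey-green film with a brown cardboard core showing flush in each end, about 0.24 kg (0.17 to 0.32). It starts standing on the table. Origin at the centre of the cylinder (70 mm above the table at the start); z is the roll's axis. Either end may point either way in the stand.
- thin_roll: Nearly used roll of the same film: a plain cylinder only 34 mm in diameter and 140 mm long, also standing on its end. Origin at its centre, z axis along the roll. Not to be moved. The two rolls stand in either of two places, one nearer the robot and one farther, at least 170 mm apart.
- stand_mid (a point): Middle of the cradle of the roll stand, where the centre of the full roll belongs: 75 mm above the table. Its y axis is the level line along which the roll must lie; z is up. The V faces slope at 45 degrees, open upwards, and rise to 11 mm below this point, about 25 mm to each side of it. Between the saddles (86 mm clear along y) there is nothing above the base plate; no end stops.
- stand: Roll stand, screwed down, same axes as its cradle point. Dark steel base plate 90 mm (x) by 150 mm (y), 8 mm thick, with two upright white plastic V saddles 10 mm thick along y, centred 48 mm either side of the middle; pedestals 26 mm wide. Origin on the table under its middle. Things within 150 mm of the stand and the rolls, the rolls apart, are under 100 mm high.
Mind the look-alikes: they are no part of the job. Leave any pink look-alike of the film_roll alone. What is shaped like the stand but red is not meant.

How it is judged:
By the outcome, as a careful person would: the job done as asked, in the order asked, and still so for the second after the job is handed in, with the robot touching nothing.
It also fails if it takes over 38 s, if anything falls off the work surface, if the arm or the gripper's body presses on something with over 40 N, if the wrist force passes 120 N, or if a joint passes its speed limit or range.

## Working session

There is one attempt and no reset: what is moved stays moved. The work goes in short steps, Python scripts to look and compute and a tool call to move; the robot and the scene stay as the last step left them, time stands still between calls to the robot, and variables do not carry over. Pictures are saved under pics/ and viewed, about 8 in all and at most 12, crops included, and the job is handed in when it is done.

Besides the shell and the picture viewer there is one more tool, called after "Emit:" in YAML: its name, and indented under it one key for each argument. arm_command: Moves the arm, as the interface text tells. Its arguments: {"type":"object","properties":{"travel":{"type":"array","items":{"type":"array","items":{"type":"number"}}},"spin":{"type":"array","items":{"type":"number"}},"claw":{"type":"array","items":{"type":"number"}}},"required":["travel","spin","claw"]}

```bash
mkdir -p pics; cat > h.py <<'E'
import numpy as np, cv2
from workcell import env, camera, calibration, ticket, find_in, outline_of
def pts(name, depth, mask):
    c=calibration(name); K=np.array(c["mtx"]); R=np.array(c["rotation"]); t=np.array(c["position"])
    v,u=np.nonzero(mask&(depth>0)); d=depth[v,u]
    P=np.c_[(u-K[0,2])/K[0,0]*d,(v-K[1,2])/K[1,1]*d,d]
    return P@R.T+t,u,v
E
python3 - <<'E'
from h import *
print(calibration("top"));print(env.sense()["ee_rot"])
for n in("top","side"):
    p,d=camera(n); cv2.imwrite(f"pics/{n}0.png",p[:,:,::-1])
    for l in("film_roll","thin_roll","stand"):
        for o in outline_of(n,l)[:4]:
            P,u,v=pts(n,d,o["mask"])
            if len(P)<10: continue
            col=np.median(p[o["mask"]],0)
            top=P[P[:,2]>np.percentile(P[:,2],97)-6]
            print(n,l,round(o["confidence"],2),np.round(o["position"]),len(P),"rng",np.percentile(P,[2,98],axis=0).round().tolist(),"topmed",((top.min(0)+top.max(0))/2).round(),col)
E
```

```text
{'mtx': array([[434.93957503,   0.        , 330.62903481],
       [  0.        , 434.93957503, 200.25967463],
       [  0.        ,   0.        ,   1.        ]]), 'position': array([433.49618508, -30.40045944, 861.39078197]), 'rotation': array([ 0.71244354, -0.69797074,  0.04253915, -0.05874914])}
[ 7.81942196e-01  6.23350204e-01 -8.09368723e-04  5.20160936e-04]Traceback (most recent call last):
  File "<stdin>", line 7, in <module>
  File "h.py", line 7, in pts
    return P@R.T+t,u,v
           ~^~~~
ValueError: matmul: Input operand 1 has a mismatch in its core dimension 0, with gufunc signature (n?,k),(k,m?)->(n?,m?) (size 4 is different from 3)
```

```bash
sed -i 's/R=np.array(c\["rotation"\])/R=Rot.from_quat(c["rotation"]).as_matrix()/; 1a from scipy.spatial.transform import Rotation as Rot' h.py
python3 - <<'E'
from h import *
for n in("top","side"):
    p,d=camera(n); cv2.imwrite(f"pics/{n}0.png",p[:,:,::-1])
    for l in("film_roll","thin_roll","stand"):
        for o in outline_of(n,l)[:4]:
            P,u,v=pts(n,d,o["mask"])
            if len(P)<10: continue
            col=np.median(p[o["mask"]],0)
            top=P[P[:,2]>np.percentile(P[:,2],97)-6]
            print(n,l,round(o["confidence"],2),np.round(o["position"]),len(P),"rng",np.percentile(P,[2,98],axis=0).round().tolist(),"topmed",((top.min(0)+top.max(0))/2).round(),col)
E
```

```text
top film_roll 0.89 [294. 136.] 1107 rng [[635.0, 33.0, 7.0], [681.0, 79.0, 142.0]] topmed [659.  57. 140.] [81. 88. 83.]
top film_roll 0.56 [223. 106.] 1366 rng [[699.0, 170.0, 5.0], [746.0, 217.0, 142.0]] topmed [723. 195. 140.] [84. 47. 59.]
top thin_roll 0.7 [259. 251.] 575 rng [[436.0, 94.0, -2.0], [468.0, 155.0, 142.0]] topmed [451. 111. 140.] [69. 75. 68.]
top stand 0.8 [452. 305.] 3808 rng [[305.0, -322.0, 4.0], [405.0, -179.0, 60.0]] topmed [ 355. -251.   58.] [135.  20.  18.]
top stand 0.73 [458. 213.] 3498 rng [[490.0, -330.0, 4.0], [583.0, -186.0, 60.0]] topmed [ 538. -259.   59.] [43. 47. 52.]
side film_roll 0.77 [373. 114.] 836 rng [[699.0, 169.0, 72.0], [744.0, 211.0, 144.0]] topmed [723. 193. 141.] [81. 38. 50.]
side film_roll 0.64 [364. 164.] 1680 rng [[635.0, 31.0, 7.0], [678.0, 72.0, 144.0]] topmed [659.  56. 141.] [68. 72. 68.]
side thin_roll 0.93 [260. 168.] 1041 rng [[435.0, 92.0, 7.0], [466.0, 115.0, 144.0]] topmed [450. 107. 142.] [67. 71. 66.]
side thin_roll 0.64 [362. 163.] 1744 rng [[635.0, 31.0, 2.0], [685.0, 108.0, 144.0]] topmed [659.  56. 141.] [68. 72. 68.]
side stand 0.92 [242. 358.] 5435 rng [[306.0, -322.0, 7.0], [404.0, -183.0, 62.0]] topmed [ 355. -253.   61.] [111.   6.   4.]
side stand 0.72 [354. 333.] 5157 rng [[489.0, -334.0, 4.0], [583.0, -188.0, 62.0]] topmed [ 538. -259.   61.] [32. 34. 35.]
```

View pics/top0.png

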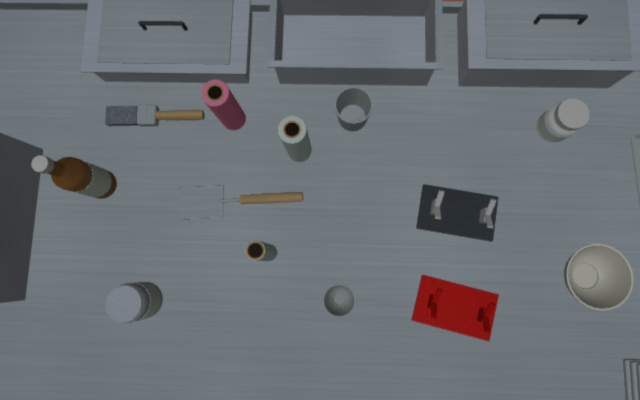

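View pics/side0.png

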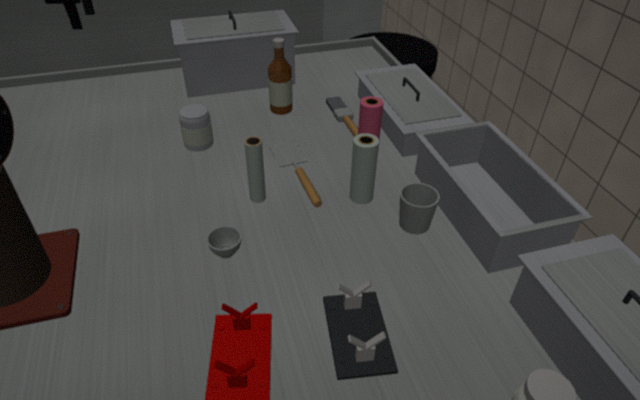

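Candidates: the grey-green roll is at top (293,130), the pink look-alike at (215,92) and the thin roll at (257,250). The dark stand is at (458,213) and the red look-alike at (455,307). I choose the grey-green thick roll and the dark stand. Next I'll measure the stand frame and the obstacle heights along the path, and take the close crop.

```bash
python3 - <<'E'
from h import *
for n in("top","side"):
    p,d=camera(n)
    P,u,v=pts(n,d,np.ones(d.shape,bool))
    near=np.hypot(P[:,0]-537,P[:,1]+259)<95
    pl=near&(P[:,2]>5)&(P[:,2]<12)&(p[v,u].max(1)<75)
    r=cv2.minAreaRect(P[pl][:,:2].astype(np.float32)); print(n,"plate",r)
    s=P[near&(P[:,2]>48)&(P[:,2]<70)]; a=s[s[:,1]>-259]; b=s[s[:,1]<-259]
    mm=[np.array(cv2.minAreaRect(q[:,:2].astype(np.float32))[0]) for q in(a,b)]
    D=mm[0]-mm[1]; print(" saddles",[m.round(1) for m in mm],"mid",(mm[0]+mm[1])/2,"L",np.hypot(*D),"yaw",np.arctan2(-D[0],D[1]),s[:,2].max())
    if n=="top":
        c=p[60:260,190:510,::-1]; cv2.imwrite("pics/crop.png",cv2.resize(np.clip(c*1.6,0,255).astype(np.uint8),(800,500)))
        m=(P[:,2]>80)&(P[:,2]<800)
        # tall clusters on a 60mm grid
        g={}
        for q in P[m]: k=(int(q[0]//60*60),int(q[1]//60*60)); g[k]=max(g.get(k,0),int(q[2]))
        print({k:h for k,h in sorted(g.items()) if h>80 and k[0]<760})
E
```

```text
top plate ((538.0704956054688, -258.4725341796875), (149.57553100585938, 89.43821716308594), 80.95014190673828)
 saddles [array([ 545.3, -211. ]), array([ 530.2, -306. ])] mid [ 537.76293945 -258.49689484] L 96.12166734781286 yaw -0.15785116811273828 64.46409939137072
{(300, 300): 94, (300, 360): 93, (360, 300): 92, (360, 360): 93, (420, 60): 144, (420, 120): 143, (420, 540): 87, (480, 540): 96, (540, 420): 193, (540, 540): 106, (600, 0): 143, (600, 60): 143, (600, 420): 134, (600, 540): 114, (660, -540): 85, (660, -480): 89, (660, 0): 143, (660, 60): 142, (660, 120): 142, (660, 180): 143, (720, -540): 84, (720, -480): 87, (720, 120): 142, (720, 180): 143}
side plate ((537.737060546875, -259.24920654296875), (152.86741638183594, 90.35639190673828), 81.23246002197266)
 saddles [array([ 545.3, -211.4]), array([ 530.7, -306.9])] mid [ 537.984375   -259.15765381] L 96.68669005186044 yaw -0.15125710719349436 66.72099623126519
```

View pics/crop.png

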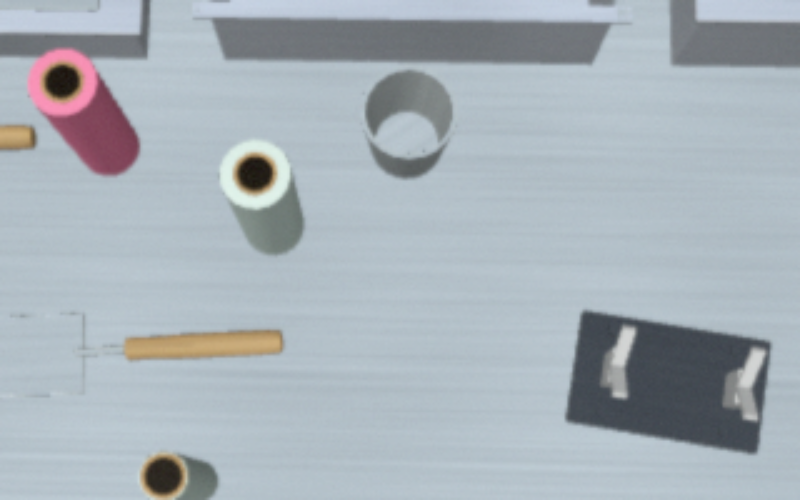

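Emit:
arm_command:
  travel:
    - [0, 0, -8]
    - [0, 0, -8]
    - [0, 0, -8]
    - [0, 0, -8]
    - [0, 0, -8]
    - [0, 0, -8]
    - [0, 0, -8]
    - [0, 0, -8]
    - [37.4, 29, 0]
    - [37.4, 29, 0]
    - [37.4, 29, 0]
    - [37.4, 29, 0]
    - [37.4, 29, 0]
    - [37.4, 29, 0]
    - [37.4, 29, 0]
    - [37.4, 29, 0]
    - [37.4, 29, 0]
    - [37.4, 29, 0]
    - [37.4, 29, 0]
    - [37.4, 29, 0]
  spin: [0.1875, 0.1875, 0.1875, 0.1875, 0.1875, 0.1875, 0.1875, 0.1875, 0, 0, 0, 0, 0, 0, 0, 0, 0, 0, 0, 0]
  claw: [87, 87, 87, 87, 87, 87, 87, 87, 87, 87, 87, 87, 87, 87, 87, 87, 87, 87, 87, 87]

```text
clock: 3.1
eef_pos: [530.4, 195.3, 286.8]
ee_rot: [0.997, -0.077, 0.0, -0.0]
force: [0.6, -0.0, 0.7]
grip_width: 87.3
```

```bash
cat >> h.py <<'E'
def go(x,y,z,yaw):
    s=env.sense(); R=Rot.from_quat(s["ee_rot"]).as_matrix(); a=np.arctan2(R[1,0],R[0,0])
    print("t",round(s["clock"],2),"pos",np.round(s["eef_pos"],1),"yaw",round(a,3),"tool delta",np.round(R.T@(np.array([x,y,z])-s["eef_pos"]),1),"spin",round(a-yaw,3),"w",round(s["grip_width"],1),"F",np.round(s["force"],1))
E
python3 -c "
from h import *
go(659,56.5,286,-.155)"
```

```text
t 3.1 pos [530.4 195.3 286.8] yaw -0.154 tool delta [148.4 117.4   0.8] spin 0.001 w 87.3 F [ 0.6 -0.   0.7]
```

Emit:
arm_command:
  travel:
    - [37, 29.3, 0]
    - [37, 29.3, 0]
    - [37, 29.3, 0]
    - [37.4, 29.5, 0]
    - [0, 0, 0]
    - [0, 0, 0]
    - [0, 0, 40]
  spin: [0, 0, 0, 0, 0, 0, 0]
  claw: [87, 87, 87, 87, 87, 87, 87]

```text
clock: 3.98
eef_pos: [660.1, 58.9, 251.0]
ee_rot: [0.997, -0.076, 0.004, -0.0]
force: [-0.2, 0.1, -0.4]
grip_width: 87.0
```

```bash
python3 -c "
from h import *
go(659,56.5,82,-.155)"
```

```text
t 3.98 pos [660.1  58.9 251. ] yaw -0.153 tool delta [ -2.1   2.8 169. ] spin 0.002 w 87.0 F [-0.2  0.1 -0.4]
```

Emit:
arm_command:
  travel:
    - [-1, 2, 40]
    - [0, 0, 40]
    - [0, 0, 35]
    - [0, 0, 30]
    - [0, 0, 19]
    - [0, 0, 0]
    - [0, 0, 0]
    - [0, 0, 0]
    - [0, 0, 0]
    - [0, 0, 0]
    - [0, 0, 0]
    - [0, 0, 0]
  spin: [0, 0, 0, 0, 0, 0, 0, 0, 0, 0, 0, 0]
  claw: [87, 87, 87, 87, 87, 87, 40, 40, 40, 40, 40, 40]

```text
clock: 5.48
eef_pos: [657.1, 55.9, 82.8]
ee_rot: [0.997, -0.077, 0.0, 0.0]
force: [1.2, -0.5, 0.8]
grip_width: 49.5
```

```bash
python3 -c "
from h import *
go(659,56.5,82,-.155)"
```

```text
t 5.47 pos [657.1  55.9  82.8] yaw -0.154 tool delta [ 1.7 -0.9  0.8] spin 0.001 w 49.5 F [ 1.2 -0.5  0.8]
```

Emit:
arm_command:
  travel:
    - [0, 0, -20]
    - [0, 0, -40]
    - [0, 0, -40]
    - [0, 0, -20]
    - [-8.7, 29.5, 0]
    - [-8.7, 29.5, 0]
    - [-8.7, 29.5, 0]
    - [-8.7, 29.5, 0]
    - [-8.7, 29.5, 0]
    - [-8.7, 29.5, 0]
    - [-8.7, 29.5, 0]
    - [-8.7, 29.5, 0]
    - [0, 0, 0]
    - [0, 0, 0]
  spin: [0, 0, 0, 0, 0, 0, 0, 0, 0, 0, 0, 0, 0, 0]
  claw: [40, 40, 40, 40, 40, 40, 40, 40, 40, 40, 40, 40, 40, 40]

```text
clock: 7.22
eef_pos: [551.6, -166.1, 202.2]
ee_rot: [0.997, -0.077, -0.0, -0.0]
force: [0.3, -0.1, -2.2]
grip_width: 49.7
```

```bash
python3 - <<'E'
from h import *
go(552.2,-166.9,122,-.155)
p,d=camera("side"); cv2.imwrite("pics/s1.png",cv2.resize(p[100:400,200:600,::-1],(800,600)))
E
```

```text
t 7.22 pos [ 551.6 -166.1  202.2] yaw -0.154 tool delta [ 0.8  0.7 80.2] spin 0.001 w 49.7 F [ 0.3 -0.1 -2.2]
```

View pics/s1.png

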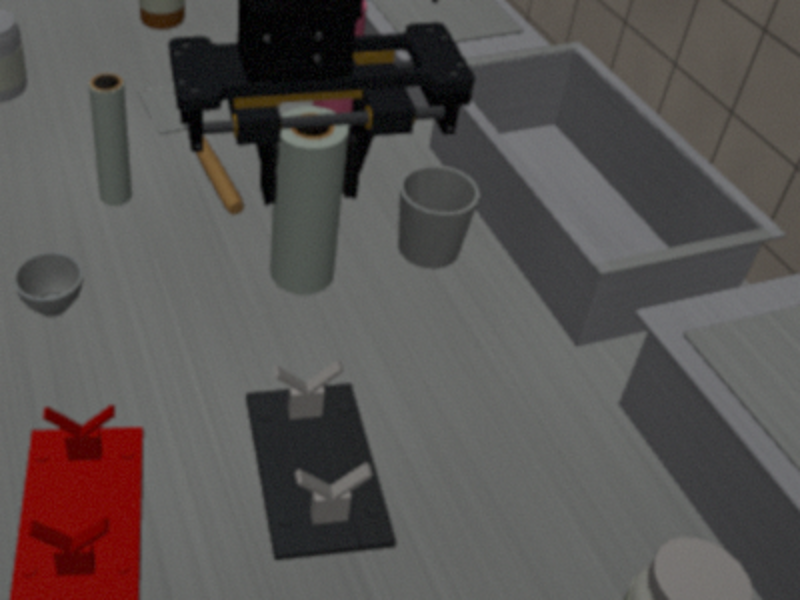

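Emit:
arm_command:
  travel:
    - [0.7, 0, 20]
    - [0, 0, 30]
    - [0, 0, 30]
    - [0, 0, 0]
    - [0, 8, 0]
    - [0, 8, 0]
    - [0, 6.7, 0]
    - [0, 7.5, -1]
    - [0, 7.4, -1]
    - [0, 7.5, 0.4]
    - [0, 7.4, 0.4]
    - [0, 7.3, 1.7]
    - [0, 7.3, 1.7]
    - [0, 6.9, 2.9]
    - [0, 6.9, 2.9]
    - [0, 0, 0]
  spin: [0, 0, 0, 0, 0, 0, 0, 0, 0, 0, 0, 0, 0, 0, 0, 0]
  claw: [40, 40, 40, 40, 40, 40, 40, 40, 40, 40, 40, 40, 40, 40, 40, 40]

```text
clock: 9.28
eef_pos: [539.7, -247.5, 114.0]
ee_rot: [0.997, -0.077, -0.0, 0.0]
force: [0.0, 1.7, -0.2]
grip_width: 49.2
```

```bash
python3 - <<'E'
from h import *
go(537.9-.154*31,-258.8-.988*31,56,-.155)
p,d=camera("side"); cv2.imwrite("pics/s2.png",cv2.resize(p[100:400,200:600,::-1],(800,600)))
E
```

```text
t 9.28 pos [ 539.7 -247.5  114. ] yaw -0.155 tool delta [ 0.1 42.4 58. ] spin 0.0 w 49.2 F [ 0.   1.7 -0.2]
```

View pics/s2.png

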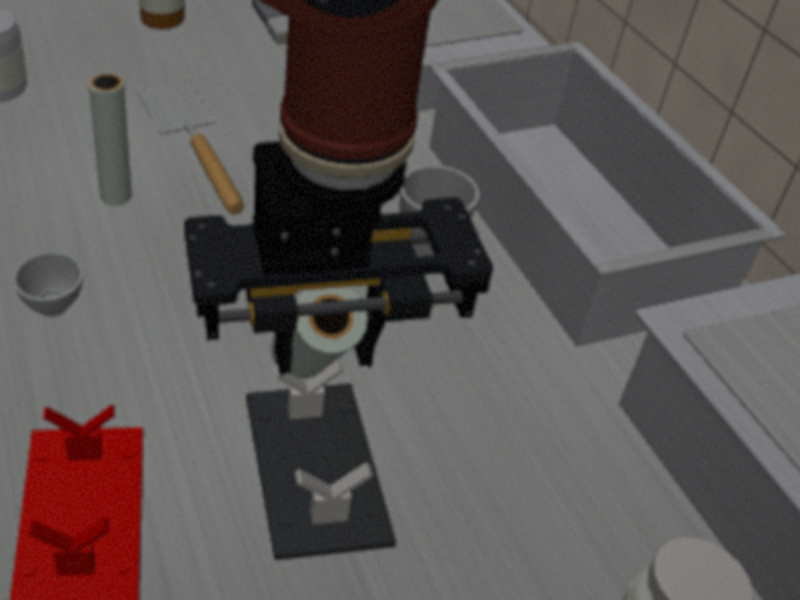

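Emit:
arm_command:
  travel:
    - [0, 6.3, 4]
    - [0, 6.2, 4.1]
    - [0, 5.5, 5.1]
    - [0, 5.5, 5.1]
    - [0, 4.5, 6]
    - [0, 4.5, 6]
    - [0, 3.5, 6.6]
    - [0, 3.4, 6.7]
    - [0, 2.2, 6]
    - [0, 2.2, 6]
    - [0, 0, 0]
  spin: [0, 0, 0, 0, 0, 0, 0, 0, 0, 0, 0]
  claw: [40, 40, 40, 40, 40, 40, 40, 40, 40, 40, 40]

```text
clock: 10.7
eef_pos: [533.3, -290.0, 58.4]
ee_rot: [0.997, -0.077, -0.0, -0.0]
force: [0.2, -2.0, 1.6]
grip_width: 49.5
```

```bash
cat > m.py <<'E'
from h import *
import sys
go(537.9-.154*31,-258.8-.988*31,56,-.155)
ex=np.array([.988,-.154]);ey=np.array([.154,.988])
for n in("side","top"):
    p,d=camera(n); P,u,v=pts(n,d,np.ones(d.shape,bool))
    q=P[:,:2]-[537.9,-258.8]; c=p[v,u].astype(int)
    X=q@ex;Y=q@ey
    g=(c[:,1]>c[:,0])&(abs(X)<27)&(abs(Y)<115)&(P[:,2]>58)&(P[:,2]<150)&(c[:,1]>c[:,2])
    for lo in range(-110,110,10):
        k=g&(Y>=lo)&(Y<lo+10)
        if k.sum()>8: print(n,lo,k.sum(),"ztop",P[k,2].max().round(),"x",X[k].mean().round(1),"Y",Y[k].min().round(1),Y[k].max().round(1))
    if n in sys.argv[2:]: cv2.imwrite(f"pics/{sys.argv[1]}.png",cv2.resize(p[100:400,200:600,::-1],(800,600)))
E
python3 m.py s3 side
```

```text
t 10.7 pos [ 533.3 -290.    58.4] yaw -0.154 tool delta [-0.3 -0.5  2.4] spin 0.001 w 49.5 F [ 0.2 -2.   1.6]
side -70 32 ztop 149.0 x 2.7 Y -64.9 -60.1
side -60 144 ztop 149.0 x -1.3 Y -59.8 -50.0
side -50 239 ztop 131.0 x 0.7 Y -50.0 -40.0
side -40 122 ztop 130.0 x -0.9 Y -40.0 -30.2
side -30 22 ztop 122.0 x -2.0 Y -30.0 -21.6
top -20 73 ztop 123.0 x -1.1 Y -19.7 -12.6
top -10 103 ztop 148.0 x -3.1 Y -7.1 -0.0
top 0 192 ztop 145.0 x -3.6 Y 0.0 10.0
top 10 176 ztop 115.0 x -2.7 Y 10.1 20.0
top 20 171 ztop 112.0 x -3.2 Y 20.0 30.0
top 30 167 ztop 110.0 x -3.1 Y 30.0 39.9
top 40 166 ztop 106.0 x -3.4 Y 40.0 50.0
top 50 168 ztop 103.0 x -3.4 Y 50.0 60.0
top 60 159 ztop 100.0 x -3.2 Y 60.1 70.0
top 70 164 ztop 97.0 x -3.6 Y 70.0 79.9
top 80 152 ztop 94.0 x -3.2 Y 80.0 89.8
top 90 51 ztop 92.0 x -2.7 Y 90.0 94.4
```

View pics/s3.png

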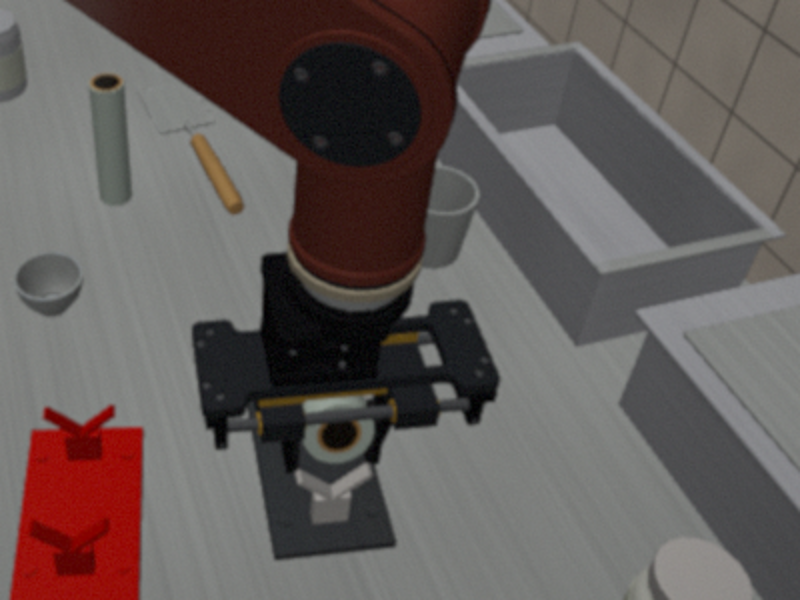

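The roll is down to about 16° of tilt. It has slipped in the pads: its axis is about 25 mm above the grasp, and its low end is at stand y≈87. I'll lower a little more to reduce the drop, then check.

Emit:
arm_command:
  travel:
    - [0, 0, 4]
    - [0, 0, 4]
    - [0, 0, 4]
    - [0, 0, 0]
  spin: [0, 0, 0, 0]
  claw: [40, 40, 40, 40]

```text
clock: 11.3
eef_pos: [533.4, -289.8, 46.6]
ee_rot: [0.997, -0.077, 0.0, -0.0]
force: [-1.2, -2.7, 2.0]
grip_width: 49.6
```

```bash
python3 m.py x | grep -v side
```

```text
t 11.3 pos [ 533.4 -289.8   46.6] yaw -0.154 tool delta [-0.3 -0.4 -9.4] spin 0.001 w 49.6 F [-1.2 -2.7  2. ]
top -20 71 ztop 113.0 x -0.9 Y -19.7 -11.9
top -10 102 ztop 150.0 x -2.7 Y -8.0 -0.1
top 0 183 ztop 133.0 x -3.4 Y 0.0 10.0
top 10 160 ztop 108.0 x -3.3 Y 10.2 20.0
top 20 162 ztop 108.0 x -3.1 Y 20.1 29.9
top 30 161 ztop 105.0 x -2.9 Y 30.0 40.0
top 40 163 ztop 103.0 x -3.2 Y 40.0 50.0
top 50 161 ztop 103.0 x -3.5 Y 50.1 59.8
top 60 159 ztop 99.0 x -3.5 Y 60.1 70.0
top 70 156 ztop 99.0 x -3.8 Y 70.1 80.0
top 80 157 ztop 97.0 x -3.0 Y 80.1 90.0
top 90 67 ztop 96.0 x -1.2 Y 90.0 94.9
```

It is levelling gently, with forces around 3 N. I'll lower a bit more.

Emit:
arm_command:
  travel:
    - [0, 0, 4]
    - [0, 0, 4]
    - [0, 0, 3]
    - [0, 0, 0]
  spin: [0, 0, 0, 0]
  claw: [40, 40, 40, 40]

```text
clock: 11.9
eef_pos: [533.3, -290.0, 35.6]
ee_rot: [0.997, -0.077, -0.0, -0.0]
force: [-1.3, -5.2, 2.8]
grip_width: 49.2
```

```bash
python3 m.py x | grep -v side
```

```text
t 11.9 pos [ 533.3 -290.    35.6] yaw -0.154 tool delta [ -0.2  -0.5 -20.4] spin 0.001 w 49.2 F [-1.3 -5.2  2.8]
top -20 65 ztop 104.0 x -0.6 Y -18.1 -11.1
top -10 100 ztop 149.0 x -2.9 Y -7.4 -0.1
top 0 170 ztop 122.0 x -3.8 Y 0.0 10.0
top 10 158 ztop 102.0 x -2.9 Y 10.0 19.9
top 20 157 ztop 103.0 x -3.2 Y 20.1 29.9
top 30 160 ztop 103.0 x -2.8 Y 30.0 40.0
top 40 153 ztop 102.0 x -3.8 Y 40.1 50.0
top 50 162 ztop 102.0 x -3.5 Y 50.1 59.8
top 60 152 ztop 101.0 x -3.6 Y 60.3 69.9
top 70 157 ztop 101.0 x -3.6 Y 70.1 80.0
top 80 156 ztop 101.0 x -3.2 Y 80.0 90.0
top 90 74 ztop 99.0 x -2.6 Y 90.1 93.8
```

It is now level in the saddles, but too far toward +y: the end is at about +93 where +70 is wanted. I'll nudge it 2 mm, release, rise, regrasp at the roll's middle (stand y≈+20), then lift, shift and lower.

Emit:
arm_command:
  travel:
    - [0, 2, 0]
    - [0, 0, 0]
    - [0, 0, 0]
    - [0, 0, 0]
    - [0, 0, 0]
    - [0, 0, 0]
  spin: [0, 0, 0, 0, 0, 0]
  claw: [40, 40, 55, 62, 72, 72]

```text
clock: 12.75
eef_pos: [533.0, -292.1, 36.0]
ee_rot: [0.997, -0.077, 0.0, 0.0]
force: [-0.2, -0.3, -0.3]
grip_width: 70.0
```

```bash
python3 m.py s4 side | grep -v "^side"
```

```text
t 12.75 pos [ 533.  -292.1   36. ] yaw -0.154 tool delta [ -0.3  -2.6 -20. ] spin 0.001 w 70.0 F [-0.2 -0.3 -0.3]
top -30 12 ztop 94.0 x -6.9 Y -22.3 -20.1
top -20 62 ztop 102.0 x -2.2 Y -19.6 -10.5
top -10 145 ztop 149.0 x -4.9 Y -9.8 -0.0
top 0 168 ztop 123.0 x -3.3 Y 0.0 9.9
top 10 156 ztop 101.0 x -3.7 Y 10.1 20.0
top 20 152 ztop 101.0 x -2.8 Y 20.1 30.0
top 30 155 ztop 102.0 x -3.6 Y 30.0 40.0
top 40 159 ztop 101.0 x -3.9 Y 40.1 50.0
top 50 160 ztop 101.0 x -3.7 Y 50.1 59.9
top 60 149 ztop 102.0 x -3.5 Y 60.1 70.0
top 70 151 ztop 102.0 x -3.0 Y 70.0 79.9
top 80 157 ztop 103.0 x -3.6 Y 80.0 90.0
top 90 66 ztop 102.0 x -2.6 Y 90.0 92.2
```

View pics/s4.png

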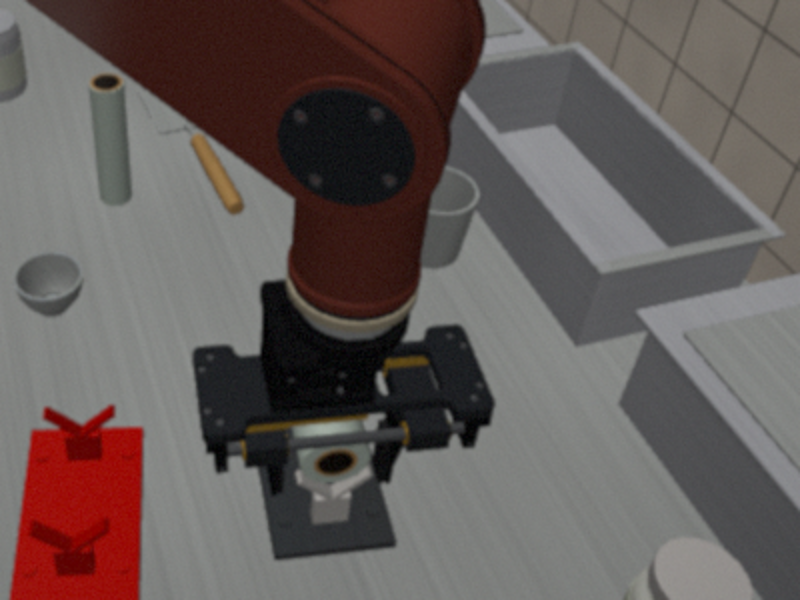

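Emit:
arm_command:
  travel:
    - [0, 0, -10]
    - [0, -10, -10]
    - [0, -20, 0]
    - [0, -20, 0]
    - [0, -4.7, 0]
    - [0, 0, 0]
    - [0, 0, 0]
    - [0, 0, 0]
    - [0, 0, 0]
    - [0, 0, 0]
    - [0, 0, -5]
    - [0, 0, -10]
    - [0, 0, 0]
    - [0, 0, 0]
  spin: [0, 0, 0, 0, 0, 0, 0, 0, 0, 0, 0, 0, 0, 0]
  claw: [72, 72, 72, 72, 72, 72, 40, 40, 40, 40, 40, 40, 40, 40]

```text
clock: 14.6
eef_pos: [541.6, -237.8, 71.1]
ee_rot: [0.997, -0.077, 0.0, 0.0]
force: [-0.4, -0.5, -1.4]
grip_width: 49.2
```

```bash
python3 m.py x
```

```text
t 14.6 pos [ 541.6 -237.8   71.1] yaw -0.154 tool delta [-0.4 52.3 15.1] spin 0.001 w 49.2 F [-0.4 -0.5 -1.4]
side -50 519 ztop 119.0 x -0.7 Y -50.0 -40.0
side -40 209 ztop 118.0 x -4.1 Y -40.0 -30.0
side -30 210 ztop 119.0 x -3.4 Y -30.0 -20.0
side -20 199 ztop 118.0 x -3.5 Y -20.0 -10.0
side -10 189 ztop 119.0 x -3.5 Y -9.9 -0.0
side 0 189 ztop 118.0 x -3.7 Y 0.0 10.0
side 10 209 ztop 121.0 x -4.1 Y 10.0 20.0
side 20 72 ztop 117.0 x 1.2 Y 20.1 29.5
side 30 52 ztop 119.0 x 0.7 Y 30.5 39.7
side 40 83 ztop 119.0 x 0.9 Y 40.1 49.6
top 40 52 ztop 116.0 x 1.2 Y 44.2 50.0
top 50 166 ztop 117.0 x -2.9 Y 50.0 59.9
top 60 163 ztop 117.0 x -2.8 Y 60.1 70.0
top 70 156 ztop 116.0 x -3.4 Y 70.1 80.0
top 80 163 ztop 116.0 x -2.8 Y 80.0 89.9
top 90 82 ztop 118.0 x -1.8 Y 90.1 93.0
```

Emit:
arm_command:
  travel:
    - [0, 8, 0]
    - [0, 8, 0]
    - [0.3, 6, 0]
    - [0, 0, 0]
    - [0, 0, 5]
    - [0, 0, 5]
    - [0, 0, 4]
    - [0, 0, 0]
    - [0, 0, 0]
  spin: [0, 0, 0, 0, 0, 0, 0, 0, 0]
  claw: [40, 40, 40, 40, 40, 40, 40, 40, 40]

```text
clock: 15.82
eef_pos: [538.4, -259.6, 56.8]
ee_rot: [0.997, -0.077, 0.0, 0.0]
force: [0.9, 0.7, -2.5]
grip_width: 49.2
```

```bash
sed -i 's/abs(Y)<115/abs(Y)<90/' m.py; python3 m.py x
```

```text
t 15.82 pos [ 538.4 -259.6   56.8] yaw -0.154 tool delta [-0.6 30.3  0.8] spin 0.001 w 49.2 F [ 0.9  0.7 -2.5]
side -80 151 ztop 104.0 x -0.3 Y -71.3 -70.0
side -70 388 ztop 105.0 x -1.0 Y -70.0 -60.0
side -60 234 ztop 105.0 x -3.5 Y -60.0 -50.0
side -50 218 ztop 104.0 x -3.4 Y -50.0 -40.0
side -40 241 ztop 147.0 x -4.3 Y -39.9 -30.0
side -30 236 ztop 147.0 x -3.5 Y -30.0 -20.1
side -20 199 ztop 105.0 x -3.8 Y -19.9 -10.0
side -10 187 ztop 107.0 x -1.4 Y -10.0 -0.0
side 0 29 ztop 108.0 x 8.3 Y 0.3 9.6
side 10 113 ztop 105.0 x 0.4 Y 10.0 19.9
side 20 21 ztop 101.0 x 7.2 Y 20.1 29.7
top 10 17 ztop 102.0 x 11.6 Y 10.2 13.9
top 20 118 ztop 144.0 x -1.1 Y 20.4 30.0
top 30 162 ztop 143.0 x -3.2 Y 30.2 39.7
top 40 162 ztop 103.0 x -2.8 Y 40.0 50.0
top 50 159 ztop 103.0 x -2.7 Y 50.1 60.0
top 60 162 ztop 103.0 x -2.8 Y 60.1 70.0
top 70 44 ztop 100.0 x 0.6 Y 70.0 71.3
```

Emit:
arm_command:
  travel:
    - [0, 0, 1]
    - [0, 0, 0]
    - [0, 0, 0]
    - [0, 0, 0]
    - [0, 0, 0]
    - [0, 0, 0]
    - [0, 0, -15]
    - [0, 0, -35]
    - [0, 0, -50]
    - [0, 0, -50]
    - [0, 0, 0]
    - [-40, 0, 0]
    - [-40, -30, 0]
    - [-40, -40, 0]
    - [-40, -40, 0]
    - [-20, -40, 0]
    - [0, 0, 0]
  spin: [0, 0, 0, 0, 0, 0, 0, 0, 0, 0, 0, 0, 0, 0, 0, 0, 0]
  claw: [40, 40, 55, 65, 80, 80, 80, 80, 80, 80, 80, 80, 80, 80, 80, 80, 80]

```text
clock: 18.05
eef_pos: [382.5, -81.8, 205.7]
ee_rot: [0.997, -0.075, 0.0, -0.0]
force: [-0.4, -0.1, 0.5]
grip_width: 79.9
```

```bash
python3 m.py s5 side; python3 - <<'E'
from h import *
p,d=camera("top"); cv2.imwrite("pics/t5.png",p[:,:,::-1])
for o in outline_of("top","thin_roll")[:2]:
    P,u,v=pts("top",d,o["mask"]); t=P[P[:,2]>134]; print(o["confidence"],o["position"],(t.min(0)+t.max(0))/2 if len(t) else 0)
E
```

```text
t 18.05 pos [382.5 -81.8 205.7] yaw -0.151 tool delta [180.1 182.7 149.7] spin 0.004 w 79.9 F [-0.4 -0.1  0.5]
side -80 155 ztop 102.0 x -1.8 Y -72.3 -70.0
side -70 372 ztop 104.0 x -1.5 Y -70.0 -60.0
side -60 228 ztop 103.0 x -4.0 Y -60.0 -50.1
side -50 215 ztop 103.0 x -4.0 Y -50.0 -40.0
side -40 206 ztop 103.0 x -4.2 Y -40.0 -30.0
side -30 209 ztop 103.0 x -4.3 Y -29.9 -20.0
side -20 194 ztop 104.0 x -3.7 Y -20.0 -10.1
side -10 192 ztop 103.0 x -4.0 Y -9.9 -0.0
side 0 181 ztop 103.0 x -4.7 Y 0.0 9.9
side 10 181 ztop 104.0 x -4.5 Y 10.1 19.9
side 20 173 ztop 103.0 x -4.4 Y 20.0 30.0
side 30 159 ztop 103.0 x -4.1 Y 30.0 39.9
side 40 171 ztop 104.0 x -4.5 Y 40.1 50.0
side 50 157 ztop 105.0 x -4.3 Y 50.0 60.0
side 60 141 ztop 103.0 x -4.6 Y 60.1 69.9
top -70 134 ztop 101.0 x -3.2 Y -69.2 -60.2
top -60 158 ztop 103.0 x -3.7 Y -60.0 -50.1
top -50 160 ztop 102.0 x -3.6 Y -50.0 -40.0
top -40 160 ztop 102.0 x -3.1 Y -40.0 -30.0
top -30 150 ztop 102.0 x -3.4 Y -29.9 -20.1
top -20 155 ztop 103.0 x -3.2 Y -19.9 -10.0
top -10 159 ztop 102.0 x -3.5 Y -10.0 -0.0
top 0 156 ztop 102.0 x -3.8 Y 0.1 10.0
top 10 156 ztop 101.0 x -3.1 Y 10.0 20.0
top 20 157 ztop 102.0 x -3.0 Y 20.1 29.9
top 30 150 ztop 102.0 x -2.9 Y 30.2 40.0
top 40 157 ztop 103.0 x -4.3 Y 40.0 49.8
top 50 156 ztop 102.0 x -3.1 Y 50.1 59.9
top 60 163 ztop 101.0 x -3.3 Y 60.0 70.0
top 70 45 ztop 99.0 x -0.8 Y 70.0 71.1
0.9 [259.2, 248.5] [451.17603084 110.82881617 138.95123742]
```

View pics/s5.png

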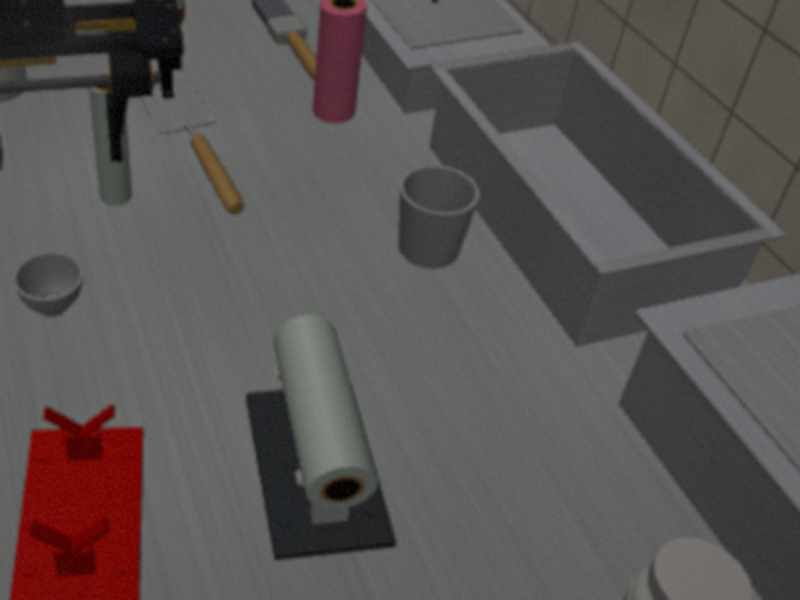

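View pics/t5.png

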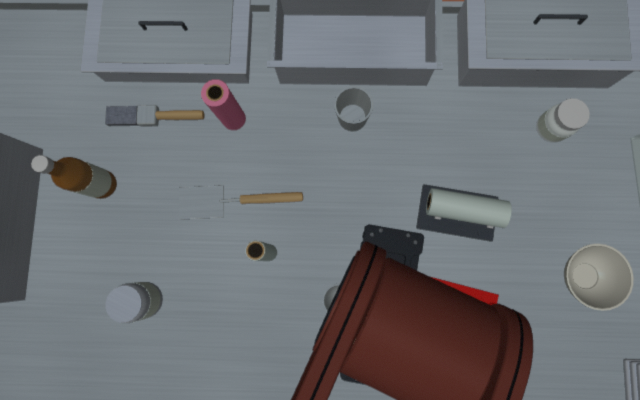

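The roll lies level and centred in both white saddles (side crop (325,410), top (468,207)). The thin roll at (257,250), the pink roll and the red stand haven't moved, and the robot is clear, so I'm handing in.

```bash
python3 -c "
from h import *
print(ticket.finish_job(), env.sense()['clock'])"
```

```text
the job is handed in; nothing more can be done
the job is handed in; nothing more can be done
```

The full roll now lies on its side in both V saddles of the dark stand, and I handed the job in at about 18 s of the 38 s allowed. `finish_job` gives no verdict.

**What I did:** I gripped the standing roll and carried it to the stand. I tipped it over against the near saddle and lowered it until level. The roll slipped in the pads on the way down and ended up about 22 mm off centre. I released it, gripped it again at its middle, shifted it 22 mm and let go.

**Last checks:**
- **Centring:** the ends measure about -70 and +71 mm along the stand, so it is centred to about 1 mm.
- **Level:** the top is 101–104 mm high along the whole length. That is 1–4 mm above the expected 100 mm, about what the 2 mm calibration error and depth noise would give.
- **Other items:** the thin roll measures the same position as at the start. The pink roll and red stand look untouched in the pictures.
- **Forces and clearance:** the wrist force read at most about 6 N at the end of each move. The gripper was clear of everything at hand-in.

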